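# Fetch the pepper mill from the spice drawer

## Robot

A 6-joint arm with a two-finger parallel gripper is mounted at the origin on the work surface. World frame = base frame: x ahead of the robot, y to its left, z up, the work surface at z = 0. Lengths are in m, angles in rad, forces in N, time in s.
With the tool pointing down it reaches from about 0.425 to 0.95 m from the base axis. Payload 3.5 kg.
Tool frame: the origin (TCP) lies at the very end of the fingers, on their centre line; the grasp point (between the pads) lies 19 mm behind it (ctrl.pinch_z is the distance from the TCP to the grasp point, in m); z points along the fingers, y is the line along which they close (so a half turn about z gives the same grasp; the last joint's range is limited). The gripper opens to 85 mm and grips with 20 to 120 N. Pads are 22 mm wide; open, the fingers measure 114 mm over their backs; the gripper's body (76 mm by 85 mm) begins 54 mm behind the grasp point. The pads swing forward as they close: fully open they stand 13 mm farther back than shut.
Start: joints at [1.096, 0.286, 1.577, -0, 1.279, -0.15], TCP at [0.215, 0.64, 0.231] pointing down, gripper open.
Joint ranges: [-2.77, 2.77], [-0.9, 2.22], [0.21, 2.48], [-1.53, 4.67], [0.24, 2.81], [-2.84, 2.84]. Speed limits (rad/s): [2.79, 2.79, 3.14, 3.14, 3.14, 3.14].

## Interface

Orientations are given as a unit quaternion [x, y, z, w].
In Python, from plant import ctrl gives the robot as it stands. The module is installed in compiled form; this text tells all that it offers.
- The arm moves only by the shell command python3 -m crank 'ROWS' [OPENING] [FORCE]. ROWS is JSON, a list of rows, each a list of 6 numbers: the shift along the tool's x, y, z in cm, then the turn, a rotation vector about the tool's x, y, z in rad. In form: [[tx, ty, tz, rx, ry, rz], ...]. A call has 1 to 10 rows; each row is the pose to reach, as a shift and turn from the pose commanded when the call began, along the tool's axes at that moment; what a row does not reach only later rows make up. A row lasts 1/10 s, in which the tool goes at most 50 mm and 8.59 degrees, less where a joint would pass 70% of its speed; a pose out of reach is approached as far as the arm can. A call with a gripper value outside its range is refused whole. OPENING is the opening, from 0 (shut) to 1 (fully open), set as the call begins (- or left out, the last holds). The fingers move at their own pace and stop on an object; FORCE is the grip in N (left out, the last holds). Time passes only in rows, so rows that repeat a pose let the fingers close. It gives the time, the measured TCP pose, the force, the opening and the grip force at its end, in the units of the state.
- ctrl.get_state(): the state, without advancing time (a new reading comes with each control period).
- ctrl.read_camera(name): name is "side" or "top" or "wrist"; returns (picture, depth): 400x640x3 uint8, blue, green, red; 400x640 float32, m along the optical axis (not along the pixel's ray), 0 where there is no reading.
- ctrl.camera_info(name): a dict with "K" (3x3 intrinsics, pixels), "origin" and "orientation" of the camera in the world. Camera axes: x right, y down, z forward; pixel columns grow to the right and rows downward; lengths in m; the calibration is good to about 2 mm. A picture is of the moment at which its call begins: read the wrist's pose just before it. camera_info takes no time and is no camera call; for the wrist camera it gives the pose at the moment of the call.
- ctrl.sign_off(): hands the job in; it is judged then, once.
The state is a dict: "time": time; "qpos": joint angles; "dq": joint speeds; "joint_efforts": joint torques, N m; "eef_pos": TCP position; "tcp_rot": TCP orientation; "contact_force": force on the tool from outside, world axes, zero at the start; "wrist_torque": the same for the moment, N m; "opening": opening from 0.0 (shut) to 1.0 (fully open); "finger_force": force on a finger pad.
Only numpy, scipy, OpenCV 4.12 (cv2) and the standard library are available. Lean on these libraries where they do the work, as an engineer would, in place of code of your own. Each camera call takes 0.05 s, during which the arm holds its last target. There are 200 camera calls.

## Task

Pull open the drawer of the small spice unit, take the pepper mill (the one with the narrow waist and the little button on its head) out of its leaning place and set it down gently, upright, on the round cork mat, wholly on it. Once it stands there, push the drawer fully shut. Leave the two plain jars in their places in the drawer and do not disturb anything else on the counter.

Things in the scene. Friction and masses are not known exactly. Their poses are not given: they have to be found in the camera images.
- unit: Taupe painted counter-top drawer unit, fixed to the counter, 280 deep (x) x 340 wide (y) x 154 high, with one full-width drawer. Origin: centre of its underside, on the counter. Its own -x axis points out of its front, the way the drawer slides out; x and y level, z up.
- unit_drawer0 (a joint): Opening of the drawer in m: 0 shut, at most 0.198. It needs only 1 to 2 N, stays where it is left, and is clear for reaching the mill from about 0.12. The drawer front's outer face is 140 mm in front of the unit's origin when shut; its top edge is 141 mm and the drawer's side walls 132 mm above the counter.
- unit_drawer0_handle (a point): Centre of the drawer's white ceramic knob, in the middle of the drawer front's width, 116 mm above the counter and 38 mm below the unit's top; moves with the drawer. The knob's head is a disc of 28 mm diameter and 16 mm thick, axis along the slide, its centre 35 mm out from the drawer front, on a neck of 12 mm diameter.
- mill: Steel pepper mill, a body of revolution 107 mm tall, about 0.16 kg. Origin: centre of its underside; its +z axis runs up through its head. Base 40 mm diameter up to 56 mm, waist 24 mm diameter at 62 to 68 mm, cylindrical head 32 mm diameter from 72 to 100 mm, button 12 mm diameter to 107 mm. It starts in one of the three rack bays in the shut drawer and rides with the drawer.
- rack_mid (a point): Point in the drawer where the underside centre of the thing in the middle bay of the wooden rack rests; the other bays are 85 mm to either side (unit's y). Things lean 30 degrees from vertical, head towards the drawer front. Only their lower 48 mm is held: sloping board in front, ribs at the sides, 12 mm lip behind; draw them out along their axis.
- tall_jar: Plain straight steel jar, 40 mm diameter, 95 mm tall, leaning in another bay of the rack just as the mill does. Origin: centre of its underside, z along its axis. To be left in its bay.
- short_jar: Plain straight steel jar, 40 mm diameter, 70 mm tall, leaning in the remaining bay. Origin: centre of its underside, z along its axis. To be left in its bay.
- mat: Round cork mat, 100 mm diameter, 8 mm thick, fixed to the counter, left of the drawer unit. Origin: centre of its underside, on the counter.
- salt: Steel salt shaker, 38 mm diameter, 80 mm tall, standing 100 to 130 mm from the mat's centre, on the far side from the robot. Bystander. Origin: centre of its underside.
- mug: White mug, 82 mm diameter, 92 mm tall, to the left of and beyond the mat. Bystander. Origin: centre of its underside.
- bowl: White bowl, 130 mm diameter, 55 mm tall, on top of the drawer unit. Bystander. Origin: centre of its underside.
- canister: Glass canister with a wooden lid, 68 mm diameter, 100 mm tall, on top of the drawer unit. Bystander. Origin: centre of its underside.
- spoon: Wooden spoon, 190 mm long, lying on the chopping board at the right. Bystander.
Mind the look-alikes: they are no part of the job. Several things have the shape of the mat; the one meant has the colours described above.

How it is judged:
On the way, in this order (a step that is already met when the one before it is completed fails the run):
1. the drawer is pulled open (9 cm or more) (value of joint unit_drawer0 above 0.09 m), for 0.2 s.
2. the mill stands upright on the cork mat, let go, with the drawer still open (horizontal distance between mill and mat below 0.032 m and angle between mill's own z axis and vertical below 0.08 rad and z of mill in the frame of mat between 0.004 and 0.013 m and linear speed of mill below 0.03 m/s and contact force between the fingers and mill below 0.1 N and value of joint unit_drawer0 above 0.03 m), for 0.2 s.
At the end, for the whole second after the job is handed in: The mill stands at rest and upright (within 4.5 degrees) on the cork mat, its centre within 32 mm of the mat's centre; the drawer is shut to within 6 mm; both plain jars are within 20 mm of where they were at the start (horizontal distance between mill and mat below 0.032 m and angle between mill's own z axis and vertical below 0.08 rad and z of mill in the frame of mat between 0.004 and 0.013 m and linear speed of mill below 0.03 m/s and value of joint unit_drawer0 below 0.006 m and distance of each of tall_jar, short_jar from where it was at the start of the episode below 0.02 m and contact force between the fingers and anything else below 0.1 N); the robot touches nothing.
It fails at once if a bystander (salt shaker, mug, bowl, canister or spoon) is moved more than 30 mm (distance of any of salt, mug, bowl, canister, spoon from where it was at the start of the episode above 0.03 m).
It fails at once if the mill is dropped onto the mat from more than about a centimetre (horizontal distance between mill and mat below 0.08 m and linear speed of mill above 0.5 m/s and contact force between the fingers and mill below 0.1 N).
It fails at once if the mill falls over on the mat or counter (angle between mill's own z axis and vertical above 1.2 rad and contact force between the fingers and mill below 0.1 N).
It also fails if it takes over 67 s, if anything falls off the work surface, if the arm or the gripper's body presses on something with over 40 N, if the wrist force passes 120 N, or if a joint passes its speed limit or range.

## Working session

There is one attempt and no reset: what is moved stays moved. The work goes in short steps, Python scripts to look and compute and a shell command to move; the robot and the scene stay as the last step left them, time stands still between calls to the robot, and variables do not carry over. Pictures are saved under pics/ and viewed, at most 10 in all, crops included, and the job is handed in when it is done.

```bash
mkdir -p pics; ls; python3 - <<'E'
from plant import ctrl
import cv2,numpy as np
for n in("side","top"):
    im,d=ctrl.read_camera(n); cv2.imwrite(f"pics/{n}0.png",im); np.savez(f"{n}0.npz",im=im,d=d)
    i=ctrl.camera_info(n); print(n,i)
print(ctrl.get_state(), ctrl.pinch_z)
E
```

```text
pics
side {'K': array([[409.68044828,   0.        , 322.64954371],
       [  0.        , 409.68044828, 196.43084249],
       [  0.        ,   0.        ,   1.        ]]), 'origin': array([ 0.01419867, -0.12886334,  1.4313775 ]), 'orientation': array([ 0.77431711, -0.60186446,  0.11967011, -0.15450321])}
top {'K': array([[401.21026029,   0.        , 318.83537614],
       [  0.        , 401.21026029, 194.00297873],
       [  0.        ,   0.        ,   1.        ]]), 'origin': array([ 0.38285373, -0.01299932,  1.26732616]), 'orientation': array([-0.69536845,  0.71577833, -0.0469297 ,  0.04383724])}
{'time': 0.1, 'qpos': array([ 1.09595632e+00,  2.87122600e-01,  1.57802415e+00,  1.20506953e-05,
        1.27858146e+00, -1.50003686e-01]), 'dq': array([ 0.00093107, -0.00153145, -0.00309246, -0.00069769, -0.00124415,
       -0.00084307]), 'joint_efforts': array([ 3.33554808e-04, -4.07298625e+01, -2.93697846e+01, -1.31644242e-04,
        3.45309702e-03, -3.88585207e-06]), 'eef_pos': array([0.21512945, 0.63918226, 0.23005863]), 'tcp_rot': array([ 1.61706639e-01,  9.86838296e-01, -1.01431575e-03, -3.33685411e-04]), 'contact_force': array([-0.43547628,  0.33899674, -0.28148658]), 'wrist_torque': array([-0.04618715, -0.01943661,  0.01178409]), 'finger_force': 0.0, 'opening': 1.0033351692893713} 0.0187
```

View pics/side0.png

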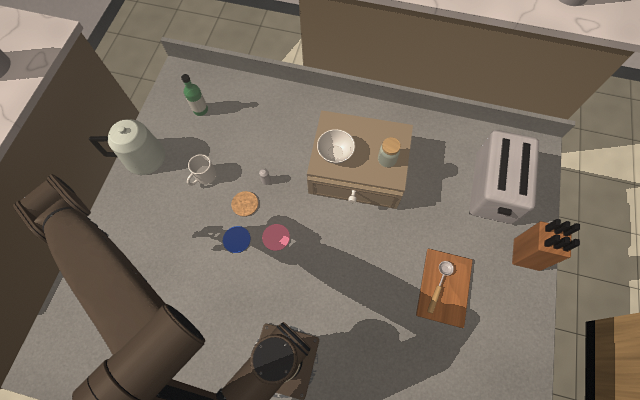

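View pics/top0.png

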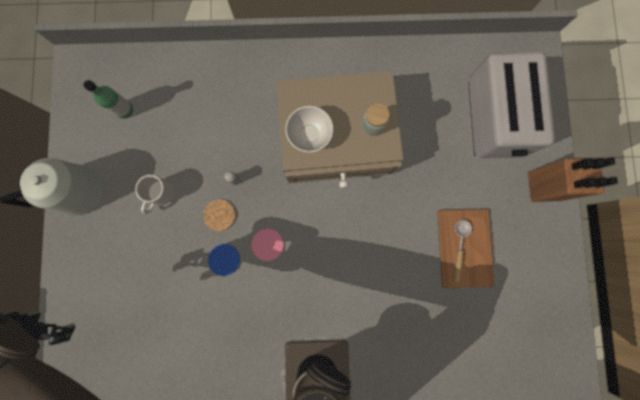

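The two views show the unit with its knob at side (352,197) and top (343,181). The cork mat is at side (245,204) and top (219,214), with the salt just beyond it; the blue and red discs are look-alikes. The wrist is out to the left.

```bash
cat > h.py <<'E'
import numpy as np,cv2
from plant import ctrl
from scipy.spatial.transform import Rotation as R
def cam(n):
    i=ctrl.camera_info(n); return i["K"],np.array(i["origin"]),R.from_quat(i["orientation"]).as_matrix()
def ray(c,uv):
    K,o,M=c; v=M@np.linalg.inv(K)@np.array([uv[0],uv[1],1.]); return o,v
def plane(c,uv,z):
    o,v=ray(c,uv); return o+v*(z-o[2])/v[2]
def tri(c1,a,c2,b):
    o1,v1=ray(c1,a);o2,v2=ray(c2,b)
    s=np.linalg.lstsq(np.c_[v1,-v2],o2-o1,rcond=None)[0]
    p,q=o1+v1*s[0],o2+v2*s[1]; return (p+q)/2,np.linalg.norm(p-q)
def cloud(c,d):
    K,o,M=c; v,u=np.mgrid[:d.shape[0],:d.shape[1]]
    P=np.stack([(u-K[0,2])/K[0,0]*d,(v-K[1,2])/K[1,1]*d,d],-1)@M.T+o
    P[d<=0]=np.nan; return P
def centro(mask):
    n,l,s,ce=cv2.connectedComponentsWithStats(mask.astype(np.uint8)); k=1+np.argmax(s[1:,4]); return ce[k],s[k,4]
E
python3 - <<'E'
from h import *
np.set_printoptions(precision=4,suppress=True)
C={n:cam(n) for n in("side","top")};D={n:np.load(n+"0.npz") for n in C}
matw=dict(side=(225,185,265,222),top=(200,195,240,232)); knw=dict(side=(342,186,362,206),top=(334,172,352,190))
m={};k={}
for n in C:
    im=D[n]["im"];hsv=cv2.cvtColor(im,cv2.COLOR_BGR2HSV).astype(int)
    x0,y0,x1,y1=matw[n];M=np.zeros(im.shape[:2],bool);M[y0:y1,x0:x1]=True
    m[n],a=centro(M&(hsv[...,1]>90)); print(n,"mat",m[n],a,plane(C[n],m[n],.008))
    x0,y0,x1,y1=knw[n];M[:]=False;M[y0:y1,x0:x1]=True
    k[n],a=centro(M&(hsv[...,1]<50)&(hsv[...,2]>165)); print("knob",k[n],a)
    P=cloud(C[n],D[n]["d"]); print("depth frac",np.mean(D[n]["d"]>0), "mat",P[int(m[n][1]),int(m[n][0])],"knob",P[int(k[n][1]),int(k[n][0])])
    T=(abs(P[...,2]-.154)<.006)&(P[...,0]>.45)&(P[...,0]<1)&(abs(P[...,1])<.4)
    T=cv2.morphologyEx(T.astype(np.uint8),cv2.MORPH_OPEN,np.ones((3,3)))
    n_,l,s,ce=cv2.connectedComponentsWithStats(T);l=l==1+np.argmax(s[1:,4])
    r=cv2.minAreaRect(P[l][:,:2].astype(np.float32)); print("unit top",r,np.median(P[l][:,2]),cv2.boxPoints(r).tolist())
print("mat tri",tri(C["side"],m["side"],C["top"],m["top"]),"knob tri",tri(C["side"],k["side"],C["top"],k["top"]))
E
```

```text
side mat [244.392  203.2677] 523 [0.4875 0.2944 0.008 ]
knob [351.9111 195.8   ] 45
depth frac 0.9961875 mat [0.4882 0.2962 0.008 ] knob [ 0.5707 -0.0877  0.1203]
unit top ((0.7397482395172119, -0.08228476345539093), (0.2706652581691742, 0.340407133102417), 3.3822519779205322) 0.15460060598346992 [[0.594609797000885, 0.07963810861110687], [0.6146928668022156, -0.2601761221885681], [0.8848866820335388, -0.24420763552188873], [0.8648036122322083, 0.09560659527778625]]
top mat [218.9103 214.8375] 769 [0.4885 0.2948 0.008 ]
knob [342.3061 181.1633] 49
depth frac 0.996015625 mat [0.4911 0.2975 0.0088] knob [ 0.5658 -0.0879  0.1271]
unit top ((0.7387029528617859, -0.0811244398355484), (0.2667935788631439, 0.3407365083694458), 3.5105926990509033) 0.15400254569280913 [[0.5951243042945862, 0.080755814909935], [0.6159886717796326, -0.259341299533844], [0.8822816014289856, -0.2430046945810318], [0.8614172339439392, 0.09709241986274719]]
mat tri (array([0.4888, 0.2957, 0.004 ]), np.float64(0.00021850640299593264)) knob tri (array([ 0.5663, -0.0902,  0.1245]), np.float64(0.0028083794908233465))
```

```bash
cat >> h.py <<'E'
YAW=0.0595
def tool(pitch=0,yaw=YAW,flip=False):
    "fingers across the unit's y; pitch>0 tips the fingers towards unit +x"
    ux=np.array([np.cos(yaw),np.sin(yaw),0]);uy=np.array([-np.sin(yaw),np.cos(yaw),0])
    z=np.sin(pitch)*ux-np.cos(pitch)*np.array([0,0,1.]);y=-uy if flip else uy
    return np.c_[np.cross(y,z),y,z]
def row(p,M,frm=None):
    s=ctrl.get_state() if frm is None else frm
    T=R.from_quat(s["tcp_rot"]).as_matrix();p0=np.array(s["eef_pos"])
    r=np.r_[T.T@(np.array(p)-p0)*100,R.from_matrix(T.T@M).as_rotvec()]; print("row",np.round(r,3).tolist())
E
python3 -c "
from h import *
row([.57,-.0915,.23],tool())
row([.57,-.0915,.23],tool(flip=True))"
```

```text
row [-56.951, -57.921, 0.109, -0.002, -0.001, -0.384]
row [-56.951, -57.921, 0.109, -0.001, 0.003, 2.757]
```

```bash
python3 -m crank '[[-28.5,-29,0,0,0,-0.38],[-28.5,-29,0,0,0,-0.38],[-28.5,-29,0,0,0,-0.38],[-28.5,-29,0,0,0,-0.38],[-28.5,-29,0,0,0,-0.38],[-28.5,-29,0,0,0,-0.38],[-28.5,-29,0,0,0,-0.38],[-28.5,-29,0,0,0,-0.38],[-28.5,-29,0,0,0,-0.38],[-28.5,-29,0,0,0,-0.38]]'; python3 -c "
from h import *
row([.57,-.0915,.23],tool())"
```

```text
time: 1.1
eef_pos: [0.3933, 0.2727, 0.231]
tcp_rot: [-0.026, 1.0, 0.0, -0.0]
contact_force: [0.6, -0.7, 0.6]
opening: 1.0
finger_force: 0.0
row [-15.763, -37.284, 0.087, 0.0, -0.001, -0.008]
```

```bash
python3 -m crank '[[-15.8,-37.3,0,0,0,-0.008],[-15.8,-37.3,0,0,0,-0.008],[-15.8,-37.3,0,0,0,-0.008],[-15.8,-37.3,0,0,0,-0.008],[-15.8,-37.3,0,0,0,-0.008],[-15.8,-37.3,0,0,0,-0.008],[-15.8,-37.3,0,0,0,-0.008],[-15.8,-37.3,0,0,0,-0.008],[-15.8,-37.3,0,0,0,-0.008],[-15.8,-37.3,0,0,0,-0.008]]'; python3 - <<'E'
from h import *
c=cam("wrist");print(c)
im,d=ctrl.read_camera("wrist");cv2.imwrite("pics/w1.png",im);np.savez("w1.npz",im=im,d=d,K=c[0],o=c[1],M=c[2])
E
```

```text
time: 2.1
eef_pos: [0.5717, -0.0893, 0.2305]
tcp_rot: [-0.031, 1.0, 0.001, -0.001]
contact_force: [-0.3, 0.6, -0.5]
opening: 0.996
finger_force: 0.0
(array([[303.19331226,   0.        , 321.53899133],
       [  0.        , 303.19331226, 201.25496122],
       [  0.        ,   0.        ,   1.        ]]), array([ 0.50057473, -0.09421663,  0.37279818]), array([[-6.32456113e-02,  9.58224829e-01,  2.78935780e-01],
       [ 9.97997632e-01,  6.04876983e-02,  1.84922706e-02],
       [ 8.47569544e-04,  2.79546803e-01, -9.60131692e-01]]))
```

View pics/w1.png

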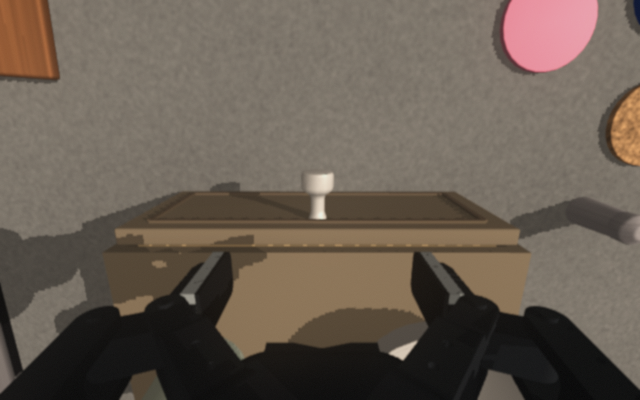

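The wrist view shows the knob head at (318,182), the drawer front just below it in the picture, and the unit's top edge near row 248.

```bash
python3 - <<'E'
from h import *
np.set_printoptions(precision=4,suppress=True)
w=np.load("w1.npz");c=(w["K"],w["o"],w["M"]);hsv=cv2.cvtColor(w["im"],cv2.COLOR_BGR2HSV).astype(int)
M=np.zeros(hsv.shape[:2],bool);M[165:196,295:342]=True
k,a=centro(M&(hsv[...,1]<60)&(hsv[...,2]>110));P=cloud(c,w["d"])
print(k,a,plane(c,k,.12),P[182,318],P[175:192:4,318])
s=cam("side"); print(tri(c,k,s,(351.9,195.8)))
# front edge of unit top
e=[]
for u in range(130,500,20):
    col=P[:,u]; ok=np.where(abs(col[:,2]-.154)<.004)[0]
    ok=ok[(ok>235)&(ok<300)]
    if len(ok): e.append(col[ok[0]])
e=np.array(e);f=np.polyfit(e[:,1],e[:,0],1);print("front edge",f,e[[0,-1]],"at y=-.09",np.polyval(f,-.09))
L=P[232,130:500:40];print("drawer front/ledge pts",L)
E
```

```text
[318.3377 178.5719] 1294 [ 0.5542 -0.0933  0.12  ] [ 0.555  -0.0935  0.1294] [[ 0.5495 -0.0938  0.1279]
 [ 0.5524 -0.0936  0.1299]
 [ 0.556  -0.0934  0.1289]
 [ 0.5593 -0.0932  0.1292]
 [ 0.563  -0.093   0.1281]]
(array([ 0.5395, -0.0935,  0.1891]), np.float64(0.0002164135680796993))
front edge [-0.061  0.601] [[ 0.6161 -0.2403  0.1509]
 [ 0.5979  0.0472  0.1511]] at y=-.09 0.6065242678045328
drawer front/ledge pts [[ 0.6039 -0.2446  0.1413]
 [ 0.6018 -0.2119  0.1414]
 [ 0.5996 -0.1791  0.1418]
 [ 0.5984 -0.147   0.1396]
 [ 0.5958 -0.1139  0.1409]
 [ 0.5941 -0.0811  0.14  ]
 [ 0.5914 -0.0485  0.1415]
 [ 0.5896 -0.0156  0.1409]
 [ 0.5875  0.0171  0.141 ]
 [ 0.5854  0.0499  0.141 ]]
```

```bash
python3 -c "
from h import *
row([.557,-.0932,.097],tool())"
```

```text
row [1.438, -0.42, 13.361, 0.001, -0.001, 0.005]
```

```bash
python3 -m crank '[[1.45,-0.4,0,0,0,0],[1.45,-0.4,4,0,0,0],[1.45,-0.4,8,0,0,0],[1.45,-0.4,11,0,0,0],[1.45,-0.4,13.3,0,0,0],[1.45,-0.4,13.3,0,0,0]]' 1; python3 -m crank '[[0,0,0,0,0,0],[0,0,0,0,0,0],[0,0,0,0,0,0],[0,0,0,0,0,0],[0,0,0,0,0,0],[0,0,0,0,0,0],[0,0,0,0,0,0]]' 0 30
```

```text
time: 2.75
eef_pos: [0.5537, -0.0911, 0.0943]
tcp_rot: [-0.033, 0.999, 0.002, -0.004]
contact_force: [-0.6, 0.6, -0.2]
opening: 0.998
finger_force: 0.0
time: 3.45
eef_pos: [0.5579, -0.0939, 0.1002]
tcp_rot: [-0.031, 1.0, 0.001, 0.001]
contact_force: [-0.8, 4.3, 5.9]
opening: 0.307
finger_force: 29.5
```

```bash
python3 -m crank '[[1,0,0,0,0,0],[3,0,0,0,0,0],[5,0,0,0,0,0],[7,0,0,0,0,0],[9,0,0,0,0,0],[11,0,0,0,0,0],[12.5,0,0,0,0,0],[13.2,0,0,0,0,0],[13.2,0,0,0,0,0],[13.2,0,0,0,0,0]]'; python3 -c "
from h import *
im,d=ctrl.read_camera('side');cv2.imwrite('pics/s2.png',cv2.resize(im[90:260,230:450],None,fx=3,fy=3));np.savez('s2.npz',im=im,d=d)"
```

```text
time: 4.45
eef_pos: [0.4257, -0.102, 0.1001]
tcp_rot: [-0.031, 1.0, 0.002, 0.001]
contact_force: [-1.4, 8.1, 8.4]
opening: 0.309
finger_force: 31.5
```

View pics/s2.png

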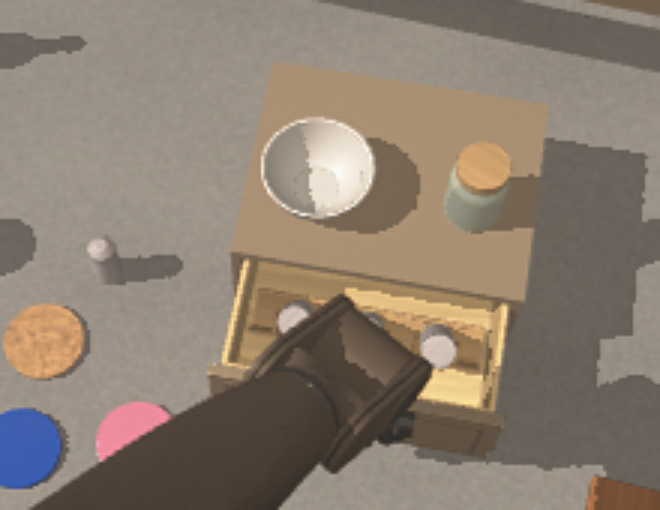

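The drawer is open about 13 cm, with three things inside; the arm hides the middle one. I release, lift and look from above.

```bash
python3 -m crank '[[0,0,0,0,0,0],[0,0,0,0,0,0],[0,0,0,0,0,0],[0,0,-4,0,0,0],[0,0,-8,0,0,0],[0,0,-12,0,0,0],[0,0,-15,0,0,0],[-4,0,-16,0,0,0],[-5,0,-16,0,0,0],[-5,0,-16,0,0,0]]' 0.8; python3 - <<'E'
from h import *
c=cam("wrist");print(c[1])
im,d=ctrl.read_camera("wrist");cv2.imwrite("pics/w2.png",im);np.savez("w2.npz",im=im,d=d,K=c[0],o=c[1],M=c[2])
im,d=ctrl.read_camera("top");np.savez("t2.npz",im=im,d=d)
im,d=ctrl.read_camera("side");np.savez("s3.npz",im=im,d=d)
E
```

```text
time: 5.5
eef_pos: [0.4756, -0.0999, 0.2577]
tcp_rot: [-0.032, 0.999, 0.0, -0.001]
contact_force: [-0.5, 0.6, -1.0]
opening: 0.805
finger_force: 0.0
[ 0.40447004 -0.10482747  0.3999909 ]
```

View pics/w2.png

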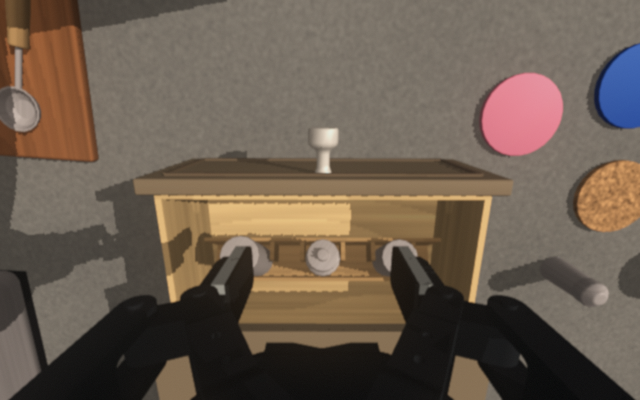

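The mill is the middle one: its button shows at (322,253) on a head near (323,258). The jars stand at (243,255) and (399,256), and the knob at (323,138).

```bash
python3 - <<'E'
from h import *
np.set_printoptions(precision=4,suppress=True)
w=np.load("w2.npz");c=(w["K"],w["o"],w["M"]);P=cloud(c,w["d"])
ux=np.array([np.cos(YAW),np.sin(YAW),0]);uy=np.array([-np.sin(YAW),np.cos(YAW),0]);U=np.c_[ux,uy,[0,0,1]]
for v in range(236,284,3): print(v,(P[v,323]@U).round(4), (P[v,314]@U).round(4))
g=cv2.cvtColor(w["im"],cv2.COLOR_BGR2GRAY)
print("knob",P[128:146:4,323]@U, P[138,[308,311,335,338]]@U)
print("walls",P[210,[165,195,480,488]]@U)
# mill top-face fit: points close to head plane
Q=(P[238:282,300:346]@U).reshape(-1,3);a=np.array([-.5,0,.866]);
h=Q@a; hh,b=np.histogram(h,bins=np.arange(-.25,-.0,.003));
for x,y in zip(b,hh):
    if y>8: print(round(x,3),y)
# triangulation with side/top: find the head in those
for n,f in(("top","t2.npz"),("side","s3.npz")):
    D=np.load(f);Pn=cloud(cam(n),D["d"]);Un=Pn@U
    b0=P[253,322]@U
    m=(np.abs(Un-b0)<[.03,.03,.02]).all(-1);print(n,m.sum(),Un[m].mean(0) if m.any() else 0, np.argwhere(m).mean(0) if m.any() else 0, np.ptp(Un[m],axis=0) if m.any() else 0)
cv2.imwrite("pics/w2c.png",cv2.resize(w["im"][225:295,200:440],None,fx=3.3,fy=3.3,interpolation=cv2.INTER_CUBIC))
E
```

```text
236 [ 0.5564 -0.126   0.0213] [ 0.556  -0.1381  0.0224]
239 [ 0.5412 -0.1263  0.0667] [ 0.5404 -0.1369  0.0686]
242 [ 0.5222 -0.1266  0.1184] [ 0.5226 -0.1357  0.1175]
245 [ 0.5253 -0.1266  0.1187] [ 0.5251 -0.1357  0.1193]
248 [ 0.5274 -0.1266  0.1214] [ 0.5271 -0.1356  0.1219]
251 [ 0.5275 -0.1267  0.1281] [ 0.5304 -0.1356  0.1219]
254 [ 0.5296 -0.1267  0.1304] [ 0.5328 -0.1356  0.1239]
257 [ 0.5319 -0.1267  0.1322] [ 0.5351 -0.1356  0.1259]
260 [ 0.5353 -0.1266  0.1318] [ 0.538  -0.1355  0.1265]
263 [ 0.54   -0.1266  0.1291] [ 0.5404 -0.1355  0.1283]
266 [ 0.5427 -0.1266  0.1301] [ 0.5429 -0.1355  0.1299]
269 [ 0.5451 -0.1266  0.1317] [ 0.5648 -0.1363  0.096 ]
272 [ 0.5682 -0.1263  0.0965] [ 0.5685 -0.1363  0.0961]
275 [ 0.5725 -0.1262  0.0956] [ 0.6006 -0.1376  0.0468]
278 [ 0.5975 -0.1259  0.0595] [ 0.5979 -0.1373  0.0589]
281 [ 0.6247 -0.1256  0.0213] [ 0.6244 -0.1382  0.0219]
knob [[ 0.41   -0.1274  0.1285]
 [ 0.4134 -0.1274  0.13  ]
 [ 0.4168 -0.1274  0.1289]
 [ 0.4202 -0.1273  0.1294]
 [ 0.4237 -0.1273  0.1294]] [[ 0.4193 -0.1409  0.1196]
 [ 0.4189 -0.138   0.1248]
 [ 0.4188 -0.1167  0.1254]
 [ 0.4284 -0.1073  0.0005]]
walls [[ 0.4865 -0.2767  0.1264]
 [ 0.5071 -0.2762  0.0624]
 [ 0.4849  0.0217  0.1267]
 [ 0.4835  0.0267  0.1311]]
-0.25 116
-0.247 49
-0.235 13
-0.232 10
-0.229 17
-0.226 14
-0.223 50
-0.22 118
-0.214 123
-0.211 35
-0.205 91
-0.202 85
-0.163 92
-0.16 573
-0.154 113
top 14 [ 0.5415 -0.1202  0.1249] [187.3571 342.1429] [0.0318 0.015  0.0151]
side 0 0 0 0
```

View pics/w2c.png

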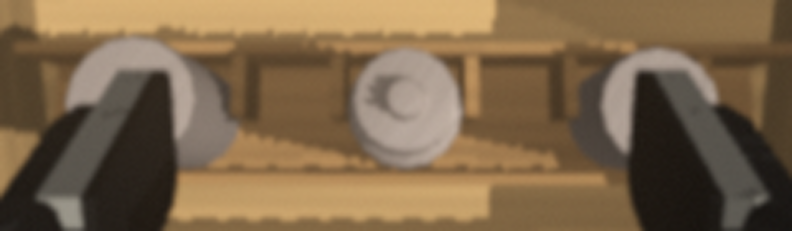

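```bash
python3 - <<'E'
from h import *
np.set_printoptions(precision=4,suppress=True)
w=np.load("w2.npz");c=(w["K"],w["o"],w["M"]);P=cloud(c,w["d"])
ux=np.array([np.cos(YAW),np.sin(YAW),0]);uy=np.array([-np.sin(YAW),np.cos(YAW),0]);U=np.c_[ux,uy,[0,0,1]]
for v in range(176,204,4): print(v,P[v,280]@U)
t=np.deg2rad(25);M=tool(t);z=M[:,2];g=U@[.5424,-.1266,.1134];tcp=g+.0187*z;pre=tcp-.09*z
print(g,tcp,pre); row(pre,M)
E
```

```text
176 [ 0.453  -0.1664  0.1274]
180 [ 0.4537 -0.1646  0.1412]
184 [ 0.4575 -0.1649  0.1403]
188 [ 0.4608 -0.1649  0.1414]
192 [ 0.4648 -0.1651  0.1402]
196 [ 0.4712 -0.1667  0.1302]
200 [ 0.5063 -0.1822  0.0214]
[ 0.549  -0.0941  0.1134] [ 0.5569 -0.0937  0.0965] [ 0.5189 -0.0959  0.178 ]
row [-4.547, 0.076, 7.83, 0.002, -0.44, 0.003]
```

```bash
python3 -m crank '[[-4.5,0.1,0,0,-0.14,0],[-4.5,0.1,2,0,-0.28,0],[-4.5,0.1,5,0,-0.44,0],[-4.5,0.1,7.8,0,-0.44,0],[-4.5,0.1,7.8,0,-0.44,0],[-4.5,0.1,7.8,0,-0.44,0]]' 0.65; python3 - <<'E'
from h import *
ux=np.array([np.cos(YAW),np.sin(YAW),0]);uy=np.array([-np.sin(YAW),np.cos(YAW),0]);U=np.c_[ux,uy,[0,0,1]]
t=np.deg2rad(25);M=tool(t);z=M[:,2];g=U@[.5424,-.1266,.1134];row(g+.0187*z,M)
c=cam("wrist");im,d=ctrl.read_camera("wrist");P=cloud(c,d)@U
m=(np.abs(P-[.535,-.1266,.1255])<[.022,.022,.015]).all(-1);Q=P[m];h=Q@[-.5,0,.866];print(m.sum(),Q.mean(0),np.ptp(Q,axis=0),Q.min(0),Q.max(0),np.median(h))
E
```

```text
time: 6.25
eef_pos: [0.5198, -0.0962, 0.1804]
tcp_rot: [-0.031, 0.975, 0.007, 0.218]
contact_force: [0.5, -1.0, 1.0]
opening: 0.656
finger_force: 0.0
row [0.207, 0.024, 9.183, 0.002, 0.003, 0.003]
1571 [ 0.53182683 -0.12721061  0.12447504] [0.02762817 0.0317284  0.0220591 ] [ 0.51965243 -0.14299851  0.11078696] [ 0.54728059 -0.11127012  0.13284606] -0.15879984086507778
```

```bash
python3 -m crank '[[0.2,0,2.5,0,0,0],[0.2,0,5,0,0,0],[0.2,0,7.5,0,0,0],[0.2,0,9.1,0,0,0],[0.2,0,9.1,0,0,0],[0.2,0,9.1,0,0,0]]'; python3 -m crank '[[0,0,0,0,0,0],[0,0,0,0,0,0],[0,0,0,0,0,0],[0,0,0,0,0,0],[0,0,0,0,0,0],[0,0,0,0,0,0]]' 0 40; python3 - <<'E'
from h import *
M=R.from_quat(ctrl.get_state()["tcp_rot"]).as_matrix()
U=tool();a=-np.sin(np.pi/6)*-U[:,0]+np.cos(np.pi/6)*np.array([0,0,1.])
print("axis in tool",M.T@a)
E
```

```text
time: 6.9
eef_pos: [0.5585, -0.0942, 0.0992]
tcp_rot: [-0.031, 0.975, 0.006, 0.219]
contact_force: [0.2, -0.2, -0.9]
opening: 0.652
finger_force: 0.0
time: 7.5
eef_pos: [0.5582, -0.0942, 0.0993]
tcp_rot: [-0.031, 0.975, 0.006, 0.22]
contact_force: [-0.8, -0.1, 5.7]
opening: 0.364
finger_force: 39.9
axis in tool [ 7.98987599e-02  4.62432919e-04 -9.96802876e-01]
```

```bash
python3 -m crank '[[0.08,0,-1,0,0,0],[0.24,0,-3,0,0,0],[0.4,0,-5,0,0,0],[0.56,0,-7,0,0,0],[0.72,0,-9,0,0,0],[0.95,0,-12,0,0,0],[1.2,0,-15,0,0,0],[1.2,0,-15,0,0,0],[1.2,0,-15,0,0,0]]'; python3 - <<'E'
from h import *
c=cam("wrist");im,d=ctrl.read_camera("wrist");cv2.imwrite("pics/w3.png",im);np.savez("w3.npz",im=im,d=d,K=c[0],o=c[1],M=c[2])
im,d=ctrl.read_camera("side");np.savez("s4.npz",im=im,d=d);cv2.imwrite('pics/s4.png',cv2.resize(im[90:290,230:450],None,fx=3,fy=3))
E
```

```text
time: 8.4
eef_pos: [0.4816, -0.0983, 0.2272]
tcp_rot: [-0.031, 0.975, 0.007, 0.218]
contact_force: [0.6, -0.3, -3.0]
opening: 0.36
finger_force: 40.2
```

View pics/w3.png

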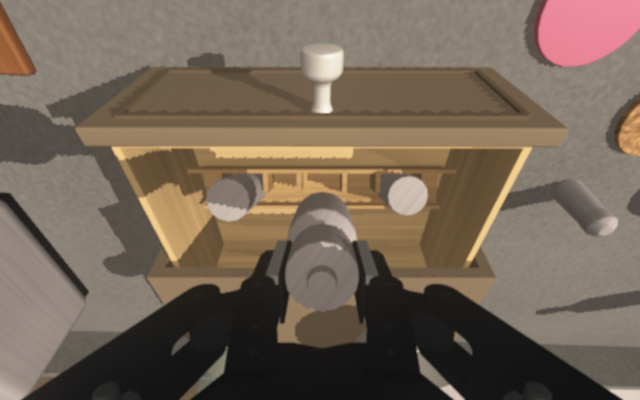

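The mill is gripped by its head, with the button at (321,280); the jars at (235,198) and (408,195) are undisturbed. Now I measure how the mill sits in the gripper.

```bash
python3 - <<'E'
from h import *
np.set_printoptions(precision=4,suppress=True)
w=np.load("w3.npz");c=(w["K"],w["o"],w["M"]);P=cloud(c,w["d"])
s=ctrl.get_state();T=R.from_quat(s["tcp_rot"]).as_matrix();p0=s["eef_pos"]
Q=(P[262:308,292:352].reshape(-1,3)-p0)@T   # tool frame
Q=Q[(abs(Q[:,1])<.014)&(Q[:,2]>-.06)&(Q[:,2]<-.02)]
z=Q[:,2];print(len(Q),np.percentile(z,[5,25,50,75,95]))
f=Q[abs(z-np.median(z))<.004]
for _ in range(5):
    A=np.c_[f[:,:2],np.ones(len(f))];k=np.linalg.lstsq(A,f[:,2],rcond=None)[0];r=f[:,2]-A@k;f=f[abs(r)<max(.0008,2*r.std())]
print(k,len(f),f.min(0),f.max(0),f.mean(0)); n=np.array([k[0],k[1],-1]);n/=np.linalg.norm(n);print("axis tool",n,"world",T@n,np.degrees(np.arccos((T@n)[2])))
# front line of base/head silhouette: body points nearest camera
B=(P[200:330,290:352].reshape(-1,3)-p0)@T;B=B[(abs(B[:,1])<.004)&(B[:,2]>-.035)&(B[:,2]<.09)]
for zz in np.arange(-.03,.08,.01):
    m=abs(B[:,2]-zz)<.003
    if m.any(): print(round(zz,3),B[m][:,0].max(),m.sum())
E
```

```text
2616 [-0.0387 -0.0363 -0.0326 -0.0319 -0.0311]
[ 0.052  -0.0019 -0.0323] 1657 [-0.0093 -0.0132 -0.0337] [ 0.0125  0.0118 -0.0307] [ 0.0019 -0.0007 -0.0322]
axis tool [ 0.0519 -0.0019 -0.9987] world [-0.468  -0.0334  0.8831] 27.984001190048424
-0.03 0.020532255346355832 711
-0.02 0.020106676733799195 76
-0.01 0.019061429208445585 61
0.0 0.01768203025103645 4
0.01 0.01989587103276373 180
0.02 0.02032687965284043 34
0.03 0.01945221917810831 29
0.04 0.018384037718759683 11
```

```bash
cat > pl.py <<'E'
from h import *
np.set_printoptions(precision=4,suppress=True)
M=tool(-.07);o=np.array([-.0025,-.001,.067]);mat=np.array([.4882,.295,.008])
for h in(.19,.06,.0015):
    p=mat+[0,0,h]-M@o; print(h,p); row(p,M)
E
python3 pl.py
python3 - <<'E'
from h import *
for n in("side",):
    P=cloud(cam(n),np.load("side0.npz")["d"]);m=(P[...,2]>.03)&(P[...,0]>.5)&(P[...,0]<.7)&(P[...,1]>.2)&(P[...,1]<.4);print("salt",np.nanmean(P[m],0),m.sum())
E
```

```text
0.19 [0.4903 0.2961 0.265 ]
row [-4.715, 39.27, -2.085, 0.003, 0.506, 0.004]
0.06 [0.4903 0.2961 0.135 ]
row [0.781, 39.245, 9.697, 0.003, 0.506, 0.004]
0.0015 [0.4903 0.2961 0.0765]
row [3.254, 39.233, 14.998, 0.003, 0.506, 0.004]
salt [0.59435962 0.24377881 0.06522139] 105
```

```bash
python3 -m crank '[[-1,3,-2,0,0,0],[-3,7,-2.1,0,0.1,0],[-4.7,12,-2.1,0,0.2,0],[-4.7,16.5,-2.1,0,0.3,0],[-4.7,21,-2.1,0,0.4,0],[-4.7,25.5,-2.1,0,0.5,0],[-4.7,30,-2.1,0,0.5,0],[-4.7,34.5,-2.1,0,0.506,0],[-4.7,38,-2.1,0,0.506,0],[-4.7,39.3,-2.1,0,0.506,0]]'; python3 -m crank '[[0,0,0,0,0,0],[0,0,0,0,0,0],[0,0,0,0,0,0]]';python3 pl.py
```

```text
time: 9.5
eef_pos: [0.4898, 0.2991, 0.2638]
tcp_rot: [-0.033, 0.999, -0.001, -0.035]
contact_force: [0.7, -0.8, -2.4]
opening: 0.361
finger_force: 40.6
time: 9.8
eef_pos: [0.4913, 0.2946, 0.2662]
tcp_rot: [-0.031, 0.999, -0.001, -0.033]
contact_force: [0.8, 0.0, -2.0]
opening: 0.361
finger_force: 40.6
0.19 [0.4903 0.2961 0.265 ]
row [0.076, 0.158, 0.121, -0.001, 0.003, 0.002]
0.06 [0.4903 0.2961 0.135 ]
row [-0.791, 0.168, 13.092, -0.001, 0.003, 0.002]
0.0015 [0.4903 0.2961 0.0765]
row [-1.181, 0.173, 18.929, -0.001, 0.003, 0.002]
```

```bash
python3 -m crank '[[-0.25,0.1,4,0,0,0],[-0.5,0.15,8,0,0,0],[-0.75,0.15,12,0,0,0],[-0.9,0.15,15,0,0,0],[-1,0.15,16.9,0,0,0],[-1,0.15,16.9,0,0,0],[-1,0.15,16.9,0,0,0]]'; python3 pl.py|tail -1;python3 - <<'E'
from h import *
c=cam("wrist");im,d=ctrl.read_camera("wrist");np.savez("w4.npz",im=im,d=d,K=c[0],o=c[1],M=c[2])
cv2.imwrite("pics/w4.png",im)
im,d=ctrl.read_camera("side");np.savez("s5.npz",im=im,d=d)
E
```

```text
time: 10.5
eef_pos: [0.4904, 0.2965, 0.0981]
tcp_rot: [-0.031, 0.999, -0.001, -0.033]
contact_force: [0.6, -1.0, -2.2]
opening: 0.363
finger_force: 40.6
row [-0.129, -0.036, 2.151, -0.0, 0.004, 0.002]
```

View pics/w4.png

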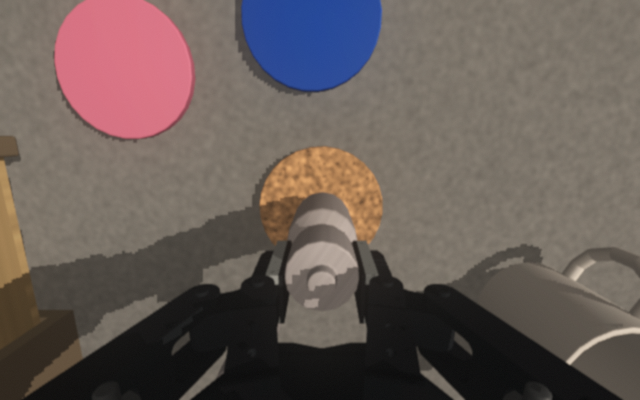

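The mill hangs over the cork mat: mat centre near (321,207), mill base at (322,205). The mug is at the lower right. I check centring and mug clearance before lowering.

```bash
python3 - <<'E'
from h import *
np.set_printoptions(precision=4,suppress=True)
w=np.load("w4.npz");c=(w["K"],w["o"],w["M"]);P=cloud(c,w["d"]);hsv=cv2.cvtColor(w["im"],cv2.COLOR_BGR2HSV).astype(int)
m=((hsv[...,1]>110)&(hsv[...,0]<22)&(abs(P[...,2]-.008)<.006));m[:,:200]=0;m[:,420:]=0
cs,_=cv2.findContours(m.astype(np.uint8),cv2.RETR_EXTERNAL,cv2.CHAIN_APPROX_NONE);k=max(cs,key=len)[:,0]
E=[p for p in k if p[1]<215]; X=np.array([plane(c,p,.008)[:2] for p in E])
s=np.linalg.lstsq(np.c_[2*X,np.ones(len(X))],(X**2).sum(1),rcond=None)[0];print("mat",s[:2],"r",np.sqrt(s[2]+s[0]**2+s[1]**2),"z",np.nanmedian(P[m][:,2]))
P=cloud(cam("side"),np.load("side0.npz")["d"]);q=P[(P[...,2]>.05)&(P[...,2]<.12)&(P[...,0]>.45)&(P[...,0]<.75)&(P[...,1]>.3)&(P[...,1]<.6)];print("mug",q.min(0),q.max(0))
# mill axis in the grip
P=cloud(c,w["d"]);st=ctrl.get_state();T=R.from_quat(st["tcp_rot"]).as_matrix()
B=P[190:320,300:345].reshape(-1,3);B=B[abs((B-st["eef_pos"])@tool()[:,1])<.004];fx=(B-st["eef_pos"])@tool()[:,0]
for z in np.arange(.03,.14,.01):
    i=abs(B[:,2]-z)<.003
    if i.any(): print(round(z,2),fx[i].max().round(4),i.sum())
E
```

```text
mat [0.473  0.2942] r 0.03689209694866406 z 0.007655166957430168
mug [0.4949 0.4388 0.0503] [0.6079 0.5219 0.0987]
0.03 0.0223 8
0.04 0.0225 18
0.05 0.0227 20
0.06 0.023 22
0.07 0.0232 28
0.08 0.0236 36
0.09 0.0199 94
0.1 0.0199 16
0.11 0.0204 56
0.12 0.0206 83
0.13 0.0205 803
```

Base centre is within about 2 mm of the mat centre and the mill leans about 1°. I lower it in small steps, watching the force.

```bash
python3 -m crank '[[0,0,0.5,0,0.01,0],[-0.05,0,1,0,0.02,0],[-0.1,0,1.5,0,0.02,0],[-0.13,0,1.8,0,0.02,0],[-0.13,0,1.8,0,0.02,0],[-0.13,0,1.8,0,0.02,0]]'; python3 -m crank '[[0,0,0.1,0,0,0],[0,0,0.2,0,0,0],[0,0,0.2,0,0,0],[0,0,0.2,0,0,0]]'
```

```text
time: 11.2
eef_pos: [0.4898, 0.2974, 0.0792]
tcp_rot: [-0.032, 0.999, -0.001, -0.043]
contact_force: [-0.3, -0.2, -2.3]
opening: 0.36
finger_force: 40.5
time: 11.6
eef_pos: [0.4899, 0.2974, 0.0777]
tcp_rot: [-0.032, 0.999, -0.001, -0.043]
contact_force: [0.5, -0.0, -1.6]
opening: 0.356
finger_force: 40.6
```

```bash
python3 -m crank '[[0,0,0.1,0,0,0],[0,0,0.1,0,0,0],[0,0,0.1,0,0,0]]'
```

```text
time: 11.9
eef_pos: [0.4903, 0.2975, 0.0776]
tcp_rot: [-0.032, 0.999, -0.001, -0.042]
contact_force: [-0.1, -0.9, 6.0]
opening: 0.359
finger_force: 41.2
```

It is in contact. I release, opening gently.

```bash
python3 -m crank '[[0,0,0,0,0,0],[0,0,0,0,0,0],[0,0,0,0,0,0]]' 0.42 20; python3 -m crank '[[0,0,0,0,0,0],[0,0,0,0,0,0],[0,0,0,0,0,0],[0,0,0,0,0,0]]' 0.6; python3 -m crank '[[0,0,-1.5,0,0,0],[0,0,-4,0,0,0],[0,0,-7,0,0,0],[0,0,-11,0,0,0],[0,0,-15,0,0,0],[0,0,-15,0,0,0],[0,0,-15,0,0,0]]'; python3 - <<'E'
from h import *
np.set_printoptions(precision=4,suppress=True)
c=cam("wrist");im,d=ctrl.read_camera("wrist");P=cloud(c,d);cv2.imwrite("pics/w5.png",im)
B=P[(abs(P[...,0]-.4882)<.05)&(abs(P[...,1]-.295)<.05)&(P[...,2]<.12)]
for lo,hi in((.104,.112),(.112,.12),(.03,.06)):
    q=B[(B[:,2]>lo)&(B[:,2]<hi)]
    if len(q): print(lo,len(q),q.mean(0),q.min(0),q.max(0))
row([.3894,-.1035,.24],tool())
E
```

```text
time: 12.2
eef_pos: [0.4892, 0.2972, 0.0758]
tcp_rot: [-0.032, 0.999, -0.001, -0.043]
contact_force: [-0.0, -1.0, -0.5]
opening: 0.42
finger_force: 0.0
time: 12.6
eef_pos: [0.4896, 0.2973, 0.0764]
tcp_rot: [-0.032, 0.999, -0.001, -0.043]
contact_force: [-0.4, -0.3, -0.6]
opening: 0.599
finger_force: 0.0
time: 13.3
eef_pos: [0.5034, 0.2984, 0.2286]
tcp_rot: [-0.032, 0.999, -0.001, -0.041]
contact_force: [0.0, 0.2, -0.3]
opening: 0.601
finger_force: 0.0
0.104 816 [0.4871 0.2973 0.108 ] [0.4719 0.2815 0.1045] [0.5037 0.313  0.1119]
0.112 139 [0.4876 0.2974 0.1145] [0.4822 0.2915 0.1121] [0.493 0.303 0.117]
0.03 53 [0.4707 0.2971 0.0448] [0.4681 0.2799 0.0305] [0.4792 0.3153 0.0586]
row [13.877, -39.366, -0.181, 0.0, -0.085, 0.004]
```

View pics/w5.png

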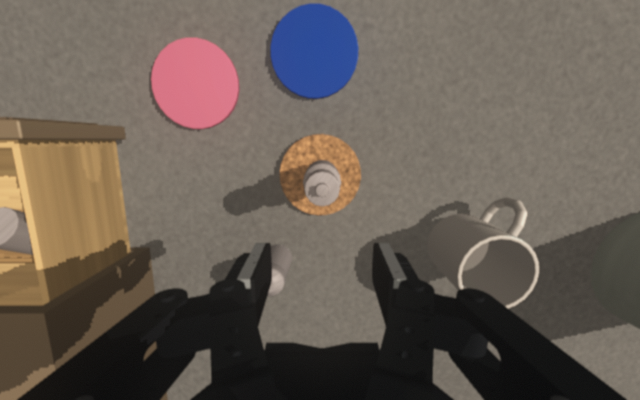

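The mill stands upright on the cork mat at (.487,.297), head at (322,180), and nothing else has moved. Next I re-grasp the knob to shut the drawer.

```bash
python3 -c "
from h import *
row([.4257,-.102,.23],tool())"; python3 -m crank '[[2,-4,0,0,-0.03,0],[3,-8,0,0,-0.06,0],[4,-12,0,0,-0.085,0],[5.5,-16.5,0,0,-0.085,0],[6.5,-21,0,0,-0.085,0],[7.5,-25.5,0,0,-0.085,0],[8.5,-30,0,0,-0.085,0],[9.5,-34.5,0,0,-0.085,0],[10.2,-38.5,0,0,-0.085,0],[10.2,-39.3,0,0,-0.085,0]]' 1; python3 -m crank '[[0,0,0,0,0,0],[0,0,0,0,0,0]]'; python3 -c "
from h import *
row([.4257,-.102,.099],tool())
c=cam('wrist');im,d=ctrl.read_camera('wrist');P=cloud(c,d)
q=P[(P[...,2]>.118)&(P[...,2]<.134)&(P[...,0]<.433)&(abs(P[...,1]+.1)<.03)];print('knob',len(q),q.mean(0),q.min(0),q.max(0))"
```

```text
row [10.173, -39.446, 0.506, 0.0, -0.085, 0.004]
time: 14.35
eef_pos: [0.4244, -0.1033, 0.2331]
tcp_rot: [-0.029, 1.0, 0.0, -0.002]
contact_force: [1.0, 0.2, -0.6]
opening: 0.999
finger_force: 0.0
time: 14.55
eef_pos: [0.4255, -0.0995, 0.2336]
tcp_rot: [-0.032, 0.999, 0.001, -0.001]
contact_force: [-0.1, -0.8, -0.4]
opening: 1.005
finger_force: 0.0
row [-0.047, -0.273, 13.456, 0.002, -0.003, 0.004]
knob 674 [ 0.41933901 -0.10272718  0.12603401] [ 0.4103544  -0.11648104  0.11801985] [ 0.43279828 -0.08889497  0.13092346]
```

```bash
python3 -m crank '[[0.2,-0.3,4,0,0,0],[0.2,-0.3,8,0,0,0],[0.2,-0.3,11,0,0,0],[0.2,-0.3,13.4,0,0,0],[0.2,-0.3,13.4,0,0,0],[0.2,-0.3,13.4,0,0,0]]'; python3 -m crank '[[0,0,0,0,0,0],[0,0,0,0,0,0],[0,0,0,0,0,0],[0,0,0,0,0,0],[0,0,0,0,0,0],[0,0,0,0,0,0],[0,0,0,0,0,0]]' 0 30; python3 -m crank '[[-1,0,0,0,0,0],[-3,0,0,0,0,0],[-5,0,0,0,0,0],[-7,0,0,0,0,0],[-9,0,0,0,0,0],[-11,0,0,0,0,0],[-12.2,0,0,0,0,0],[-12.8,0,0,0,0,0],[-12.8,0,0,0,0,0]]'
```

```text
time: 15.2
eef_pos: [0.4241, -0.1026, 0.1008]
tcp_rot: [-0.033, 0.999, 0.0, -0.001]
contact_force: [0.9, -0.4, 1.5]
opening: 1.001
finger_force: 0.0
time: 15.9
eef_pos: [0.4243, -0.1021, 0.1018]
tcp_rot: [-0.031, 1.0, 0.002, -0.0]
contact_force: [-1.3, 6.9, 5.6]
opening: 0.314
finger_force: 29.4
time: 16.8
eef_pos: [0.5534, -0.0941, 0.1019]
tcp_rot: [-0.031, 1.0, 0.002, 0.001]
contact_force: [0.1, 4.8, 5.3]
opening: 0.311
finger_force: 30.4
```

```bash
python3 -m crank '[[-0.2,0,0,0,0,0],[-0.4,0,0,0,0,0],[-0.4,0,0,0,0,0]]'; python3 -m crank '[[-0.15,0,0,0,0,0],[-0.3,0,0,0,0,0],[-0.3,0,0,0,0,0]]'
```

```text
time: 17.1
eef_pos: [0.5565, -0.094, 0.1019]
tcp_rot: [-0.031, 1.0, 0.002, 0.0]
contact_force: [-0.6, 5.7, 5.5]
opening: 0.31
finger_force: 30.4
time: 17.4
eef_pos: [0.5593, -0.0938, 0.1018]
tcp_rot: [-0.031, 1.0, 0.002, 0.0]
contact_force: [-0.3, 5.4, 4.9]
opening: 0.308
finger_force: 30.4
```

```bash
python3 -m crank '[[-0.1,0,0,0,0,0],[-0.2,0,0,0,0,0],[-0.2,0,0,0,0,0]]'; python3 - <<'E'
from h import *
np.set_printoptions(precision=4,suppress=True)
ux=np.array([np.cos(YAW),np.sin(YAW),0]);uy=np.array([-np.sin(YAW),np.cos(YAW),0]);U=np.c_[ux,uy,[0,0,1]]
def front(c,d):
    P=cloud(c,d)@U; m=(P[...,2]>.137)&(P[...,2]<.145)&(P[...,1]>-.28)&(P[...,1]<.03)&(P[...,0]>.5)&(P[...,0]<.62)
    q=P[m]; return len(q),np.percentile(q[:,0],[2,50,98])
w=np.load("w1.npz");print("start",front((w["K"],w["o"],w["M"]),w["d"]))
c=cam("wrist");im,d=ctrl.read_camera("wrist");print("now",front(c,d))
E
```

```text
time: 17.7
eef_pos: [0.5612, -0.0936, 0.1019]
tcp_rot: [-0.031, 1.0, 0.002, -0.0]
contact_force: [-0.6, 5.2, 5.3]
opening: 0.31
finger_force: 30.4
start (7053, array([0.5848, 0.5917, 0.6004]))
now (6076, array([0.5426, 0.5864, 0.6001]))
```

```bash
python3 -m crank '[[-0.15,0,0,0,0,0],[-0.3,0,0,0,0,0],[-0.3,0,0,0,0,0]]';  python3 -m crank '[[-0.15,0,0,0,0,0],[-0.3,0,0,0,0,0],[-0.3,0,0,0,0,0]]'
```

```text
time: 18.05
eef_pos: [0.5619, -0.0936, 0.1018]
tcp_rot: [-0.031, 0.999, 0.002, -0.004]
contact_force: [-8.3, 3.6, 10.1]
opening: 0.31
finger_force: 30.8
time: 18.35
eef_pos: [0.5619, -0.0935, 0.1017]
tcp_rot: [-0.032, 0.999, 0.002, -0.008]
contact_force: [-17.8, 2.9, 16.1]
opening: 0.31
finger_force: 31.2
```

The end stop is reached: 18 N back, and the tool no longer advances. I ease off, release, lift and verify.

```bash
python3 -m crank '[[0.3,0,0,0,0,0],[0.5,0,0,0,0,0],[0.5,0,0,0,0,0]]' ; python3 -m crank '[[0,0,0,0,0,0],[0,0,0,0,0,0],[0,0,0,0,0,0],[0,0,0,0,0,0],[0,0,0,0,0,0],[0,0,-4,0,0,0],[0,0,-8,0,0,0],[0,0,-12,0,0,0],[0,0,-13.2,0,0,0],[0,0,-13.2,0,0,0]]' 1; python3 - <<'E'
from h import *
np.set_printoptions(precision=4,suppress=True)
def kn(c,d):
    P=cloud(c,d);m=(P[...,2]>.12)&(P[...,2]<.134)&(P[...,0]<.58)&(P[...,0]>.5)&(abs(P[...,1]+.093)<.02);q=P[m];return len(q),q.min(0),q.max(0),q.mean(0)
w=np.load("w1.npz");print("start",kn((w["K"],w["o"],w["M"]),w["d"]))
c=cam("wrist");im,d=ctrl.read_camera("wrist");print("now",kn(c,d))
c=cam("side");im,d=ctrl.read_camera("side");cv2.imwrite("pics/end.png",cv2.resize(im[90:290,150:450],None,fx=2.6,fy=2.6))
P=cloud(c,d);q=P[(abs(P[...,0]-.488)<.04)&(abs(P[...,1]-.296)<.04)&(P[...,2]>.09)];print("mill",len(q),q.mean(0),q[:,2].max())
E
```

```text
time: 18.65
eef_pos: [0.5618, -0.0936, 0.1018]
tcp_rot: [-0.031, 1.0, 0.002, -0.0]
contact_force: [-1.0, 4.7, 5.2]
opening: 0.31
finger_force: 30.4
time: 19.65
eef_pos: [0.5631, -0.0954, 0.2353]
tcp_rot: [-0.032, 0.999, -0.001, 0.002]
contact_force: [-0.6, 0.0, -0.1]
opening: 1.0
finger_force: 0.0
start (764, array([ 0.5481, -0.1073,  0.12  ]), array([ 0.58  , -0.0812,  0.1314]), array([ 0.5594, -0.0941,  0.1258]))
now (730, array([ 0.548 , -0.1076,  0.12  ]), array([ 0.5798, -0.0814,  0.1308]), array([ 0.5592, -0.0942,  0.1257]))
mill 72 [0.4859 0.2956 0.1071] 0.1166941245951365
```

View pics/end.png

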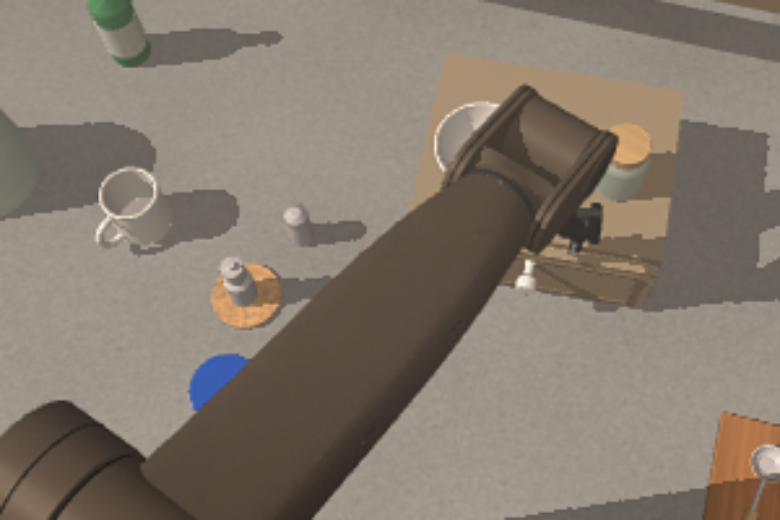

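The knob is back where it was at the start, to within 0.2 mm, so the drawer is shut. The mill stands upright on the mat at (240,280), and the bystanders visible here are in place.

```bash
python3 -c "
from plant import ctrl
print(ctrl.sign_off())"
```

```text
the job is handed in; nothing more can be done
None
```

The job is handed in: the pepper mill stands upright on the cork mat, the drawer is pushed fully shut, and I saw no sign that the jars or bystanders had moved; no verdict came back from the judge.

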